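# Put the washed sauce pump back together

## Robot

A 6-joint arm with a two-finger parallel gripper is mounted at the origin on the work surface. World frame = base frame: x ahead of the robot, y to its left, z up, the work surface at z = 0. Lengths are in m, angles in rad, forces in N, time in s.
With the tool pointing down it reaches from about 0.275 to 1 m from the base axis. Payload 8.4 kg.
Tool frame: the origin (TCP) lies on the centre line of the jaws, within the pads' length; the fingertips stand 17 mm ahead of it and the grasp point (between the pads) lies 2 mm behind it (bot.tcp_to_tips is the y of the fingertips in the tool frame, in m); y points along the fingers, z is the direction in which the jaws open and shut, and the axes are right-handed (so a half turn about y gives the same grasp; the last joint's range is limited). The gripper opens to 85 mm and grips with 20 to 120 N. Pads are 22 mm wide; open, the fingers measure 114 mm over their backs; the gripper's body (76 mm by 85 mm) begins 54 mm behind the grasp point. The pads swing forward as they close: fully open they stand 13 mm farther back than shut.
Start: joints at [-1.121, 0.353, 1.633, -0, 1.155, -0.002], TCP at [0.273, -0.562, 0.248] pointing down, gripper open.
Joint ranges: [-2.63, 2.63], [-0.92, 2.1], [0.06, 2.66], [-1.3, 4.44], [0, 2.69], [-3.02, 3.02]. Speed limits (rad/s): [2.22, 2.22, 2.79, 3.14, 3.14, 3.14].

## Interface

Orientations are given as a unit quaternion [x, y, z, w].
In Python, from workcell import bot, hand, kinematics, get_obs, vision, hand_in gives the robot as it stands. The module is installed in compiled form; this text tells all that it offers. Calls block until the motion is done:
- bot.reach(position, orientation): joint-space move of the TCP to a pose.
- bot.servo_line(position, ori=None, velocity=0.15): straight line of the TCP; ori=None keeps the orientation; velocity is the mean speed in m/s.
- bot.goto_joints(angles): joint-space move.
- hand.move_gripper(opening, strength=None): finger opening in m; strength is the grip in N (None keeps the last); returns when the fingers have stopped.
- bot.dwell(seconds).
- kinematics.solve_ik(position, orientation): joint angles nearest the present ones, or None.
- get_obs(): the state.
- vision.read_camera(name): name is "scene" or "top" or "wrist"; returns a dict with "frame" (400x640x3 uint8, red, green, blue), "intrinsics" (3x3 intrinsics, pixels), "dist" ([k1, k2, p1, p2, k3] as OpenCV has them; the pictures are not rectified), "view" (4x4, takes a point from world to camera coordinates). Camera axes: x right, y down, z forward; pixel columns grow to the right and rows downward; lengths in m; the calibration is good to about 2 mm. A picture is of the moment at which its call begins. There is no depth.
A pose or a line that the arm cannot do raises bot.IKError and nothing moves.
- hand_in(): hands the job in, once; it reports no verdict.
The state is a dict: "time_s": time; "joint_pos": joint angles; "joint_vel": joint speeds; "joint_efforts": joint torques, N m; "position": TCP position; "orientation": TCP orientation; "wrist_force": force on the tool from outside, world axes, zero at the start; "ft_torque": the same for the moment, N m; "gripper_width": finger opening in m.
Only numpy, scipy, OpenCV 4.12 (cv2) and the standard library are available. Lean on these libraries where they do the work, as an engineer would, in place of code of your own. Each camera call takes 0.05 s, during which the arm holds its last target.

## Task

The table-top sauce pump has been washed: slip its loose coil spring down over the upright pump rod until it sits fully home on the lid, giving it a slight twist if the coils catch on the rod's cross pin. Then set the T-handle over the rod with its bar in line with the cross pin, push it down against the spring, give it about a quarter turn so that it locks on the pin, and let it rise. Finally check the stroke by pushing the handle right down and letting it spring back up, without disturbing the things on the turntable.

Things in the scene. Friction and masses are not known exactly. Their poses are not given: they have to be found in the camera images.
- sauce_pump: Fixed sauce pump: a brushed steel box 192 mm long, 124 mm wide and 103 mm high to its lid, reaching 116 mm to the spout side of the rod and 76 mm behind it, with a thin curved steel spout pipe (top at 143 mm) on the lid. Origin on the worktop straight under the rod; x axis level, pointing away from the spout (the spout points to -x, from 70 to 146 mm out), z up.
- seat (a point): Centre of the spring seat on the lid, 108 mm above the worktop, on the rod's axis: the flat top of a 50 mm round flange. A 29 mm wide, 12 mm high tapered collar round the rod stands on it, and the spring's lowest coil must sit around this collar, on the flange. Axes as sauce_pump.
- pump_rod (a joint): Height of the sliding pump rod in m: 0 = right down (it starts there, held by its weight), 0.018 = right up against its stop. The rod does not turn.
- rod_tip (a point): Tip of the upright rod: 13 mm round steel with a tapered end, 85 mm above the seat when the rod is down. Axes as sauce_pump; moves up with the rod.
- cross_pin (a point): Centre of the cross pin through the rod, 31 mm below the tip (54 mm above the seat when the rod is down). The pin is 5 mm thick and 24 mm long from end to end, sticking out 5.5 mm on both sides of the rod along this point's x axis, that is in line with the spout. Moves up with the rod.
- spring: Loose steel compression spring standing upright on the draining mat: 75 mm long, 41 mm outside and 32 mm clear inside diameter, 3 mm wire, two closed turns at each end, about 75 g, stiffness about 0.35 N per mm; it compresses along its axis only. Origin at the centre of its lower end, z along its axis.
- spring_top (a point): Centre of the spring's upper end, 75 mm above its lower end when relaxed.
- handle: Loose black plastic T-handle standing upright on the draining mat, 72 mm high, 95 to 155 g: a round flange (44 mm wide, up to 19 mm high) narrows to a 26 mm round neck above 25 mm height, topped by a level bar 76 mm long and 26 mm wide, from 48 to 72 mm height. Origin at the centre of its underside, x along the bar, z up.
- handle_mouth (a point): Centre of the handle's underside, which rests on the spring. It has a 17 mm hole for the rod with a 9 mm wide slot along the bar (x) that lets the cross pin through the 6 mm thick bottom; above it the pin can turn freely, either way, in a 36 mm wide cavity. The bore stops the rod's tip 46 mm deep.
- handle_top (a point): Centre of the top face of the handle's bar, 72 mm above its underside. To pass the pin the underside must be pushed below 45.5 mm above the seat (rod down, about 10 N); it stops at 39 mm. Turned 40 degrees or more from the pin it is captured; let go, the spring then lifts handle and rod 18 mm, underside to 63.5 mm above the seat.
- mat: Fixed flat draining mat of pale split bamboo, 200 by 220 mm and 4 mm thick, on which spring and handle stand, 80 to 165 mm apart. Origin at the centre of its underside.
- turntable: Fixed black plastic turntable, 300 mm across and 26 mm high, to the robot's left; its top turns if pushed. Origin at the centre of its underside. Leave it alone.
- pestle: Granite pestle standing on its broad end on the turntable, 150 mm high, 58 mm across at the foot. Origin at the centre of its underside. Leave alone.
- bowl: Yellow melamine bowl on the turntable, 124 mm across, 52 mm high. Origin at the centre of its underside. Leave alone.
- dish: White ceramic dipping dish on the turntable, 80 mm across, 24 mm high. Origin at the centre of its underside. Leave alone.
- jar: Glass spice jar with a metal twist cap on the turntable, 58 mm across, 95 mm high. Origin at the centre of its underside. Leave alone.
There are look-alikes about, which are no part of the job. Leave any green or turquoise look-alike of the handle alone.

How it is judged:
On the way, in this order (a step that is already met when the one before it is completed fails the run):
1. the spring is threaded over the rod and sits fully home around the collar on the lid (horizontal distance between spring and seat below 0.004 m and z of spring in the frame of seat below 0.004 m and angle between spring's own z axis and vertical below 0.12 rad), for 0.2 s.
2. the handle is locked on the cross pin over the spring and has been let rise with the rod (all of step 1 and z of handle in the frame of cross_pin below -0.005 m and horizontal distance between handle and cross_pin below 0.007 m and angle between the x axis of handle and the x axis of cross_pin, either way round above 0.85 rad and angle between handle's own z axis and vertical below 0.2 rad and value of joint pump_rod above 0.014 m), for 0.2 s.
3. the handle is pushed right down through its stroke (z of handle in the frame of cross_pin below -0.005 m and horizontal distance between handle and cross_pin below 0.007 m and angle between the x axis of handle and the x axis of cross_pin, either way round above 0.85 rad and angle between handle's own z axis and vertical below 0.2 rad and value of joint pump_rod below 0.004 m), for 0.05 s.
At the end, for the whole second after the job is handed in: Spring upright around the collar, lower end within 4 mm of the seat; handle locked on the pin above it (pin inside, bar at least 49 degrees out of line with the pin, upright within 11 degrees), rod sprung back up (joint above 14 mm), handle at rest (all of step 2 and linear speed of handle below 0.02 m/s and angular speed of handle below 0.1 rad/s); the robot touches nothing.
It fails at once if a thing on the turntable is shifted by more than 3 cm or tipped over (distance of any of pestle, bowl, dish, jar from where it was at the start of the episode above 0.03 m or angle between any of pestle, bowl, dish, jar's own z axis and vertical above 0.5 rad).
It also fails if it takes over 67 s, if anything falls off the work surface, if the arm or the gripper's body presses on something with over 40 N, if the wrist force passes 120 N, or if a joint passes its speed limit or range.

## Working session

There is one attempt and no reset: what is moved stays moved. The work goes in short steps, each a Python script; the robot and the scene stay as the last script left them, time stands still between calls to the robot, and variables do not carry over. Pictures are saved under pics/ and viewed, and the job is handed in when it is done.

```bash
mkdir -p pics; ls
python3 - <<'E'
from workcell import bot, hand, kinematics, get_obs, vision
import cv2
for n in ["scene","top","wrist"]:
    d=vision.read_camera(n)
    cv2.imwrite(f"pics/a_{n}.png",d["frame"][:,:,::-1])
    print(n,d["intrinsics"].round(1).tolist(),d["dist"],d["view"].round(3).tolist())
o=get_obs();print({k:o[k] for k in o})
print(bot.tcp_to_tips)
E
```

```text
pics
scene [[446.6, 0.0, 313.0], [0.0, 446.6, 205.6], [0.0, 0.0, 1.0]] [-0.06249343  0.          0.          0.          0.        ] [[0.229, 0.973, 0.02, -0.221], [0.669, -0.142, -0.73, -0.222], [-0.707, 0.181, -0.683, 1.896], [0.0, 0.0, 0.0, 1.0]]
top [[509.5, 0.0, 319.0], [0.0, 509.5, 196.3], [0.0, 0.0, 1.0]] [-0.01294263  0.          0.          0.          0.        ] [[-0.002, -1.0, -0.008, 0.122], [-0.988, 0.003, -0.157, 0.519], [0.157, 0.007, -0.988, 1.273], [0.0, 0.0, 0.0, 1.0]]
wrist [[285.1, 0.0, 318.6], [0.0, 285.1, 198.4], [0.0, 0.0, 1.0]] [-0.02737417  0.          0.          0.          0.        ] [[0.436, -0.9, -0.002, -0.624], [-0.862, -0.418, 0.285, -0.037], [-0.258, -0.123, -0.958, 0.378], [0.0, 0.0, 0.0, 1.0]]
{'time_s': 0.15, 'joint_pos': array([-1.12136579e+00,  3.53515919e-01,  1.63392517e+00,  2.36249483e-05,
        1.15523124e+00, -2.42192061e-03]), 'joint_vel': array([ 1.14253012e-03, -1.51978732e-03, -2.74943430e-03, -1.42760274e-05,
       -3.76359882e-05, -4.00772875e-04]), 'joint_efforts': array([ 8.23393270e-05, -6.05634713e+01, -3.42338598e+01,  6.16369607e-05,
        6.07386144e-03,  7.39632526e-06]), 'position': array([ 0.27274375, -0.56197556,  0.24773368]), 'orientation': array([-0.15847223,  0.68951169, -0.68876384,  0.15831792]), 'wrist_force': array([ 0.23577782, -0.47699506,  1.05601503]), 'ft_torque': array([-0.01360813,  0.06864654, -0.03270575]), 'gripper_width': 0.08521570166593807}
0.017
```

View pics/a_scene.png

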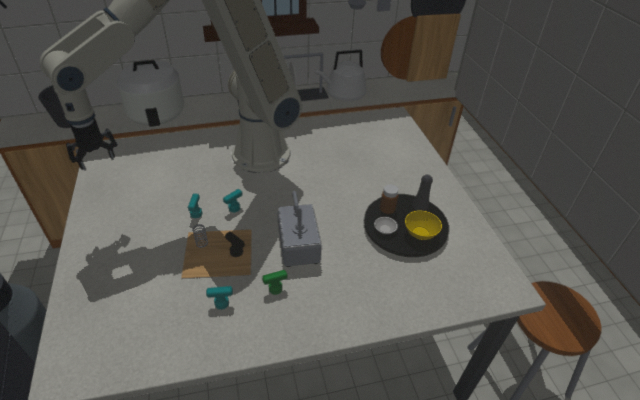

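View pics/a_top.png

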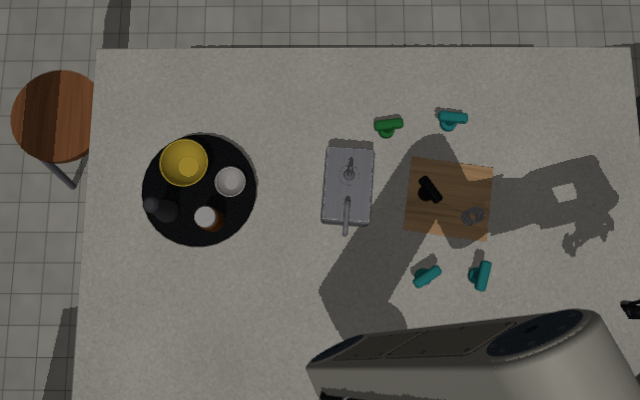

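View pics/a_wrist.png

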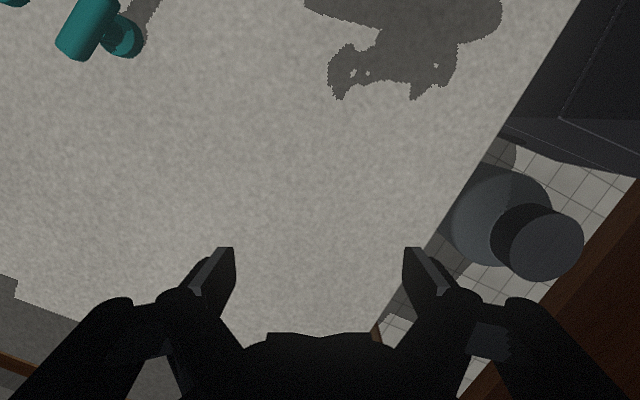

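The only black T-handle is at top (428,188) on the mat. The turquoise ones at top (452,120), (427,276) and (482,275), and the green one at (388,127), are the look-alikes. The spring is at (471,216), and the pump rod is at about (349,172). I'll enlarge both views to confirm.

```bash
cat > h.py <<'E'
import numpy as np, cv2
def ray(d,uv):
    uv=np.array(uv,float).reshape(1,1,2)
    n=cv2.undistortPoints(uv,d["intrinsics"],np.array(d["dist"],float))[0,0]
    V=np.array(d["view"]);R=V[:3,:3];t=V[:3,3]
    c=-R.T@t; r=R.T@np.array([n[0],n[1],1.]); return c,r/np.linalg.norm(r)
def plane(d,uv,z):
    c,r=ray(d,uv); return c+r*(z-c[2])/r[2]
def tri(*dus):
    A=np.zeros((3,3));b=np.zeros(3);L=[]
    for d,uv in dus:
        c,r=ray(d,uv);P=np.eye(3)-np.outer(r,r);A+=P;b+=P@c;L.append((c,P))
    x=np.linalg.solve(A,b); return x,[float(np.linalg.norm(P@(x-c))) for c,P in L]
def proj(d,p):
    V=np.array(d["view"]);rv=cv2.Rodrigues(V[:3,:3])[0]
    return cv2.projectPoints(np.array(p,float).reshape(-1,1,3),rv,V[:3,3],d["intrinsics"],np.array(d["dist"],float))[0][:,0]
def save(d,name,box=None,s=1):
    f=d["frame"][:,:,::-1]
    if box: x0,y0,x1,y1=box; f=f[y0:y1,x0:x1]
    cv2.imwrite(name,cv2.resize(f,None,fx=s,fy=s,interpolation=cv2.INTER_CUBIC) if s!=1 else f)
E
python3 - <<'E'
import cv2
f=cv2.imread('pics/a_top.png')[110:260,310:510]; cv2.imwrite('pics/b_top.png',cv2.resize(f,None,fx=4,fy=4,interpolation=2))
f=cv2.imread('pics/a_scene.png')[170:310,170:340]; cv2.imwrite('pics/b_scene.png',cv2.resize(f,None,fx=4,fy=4,interpolation=2))
E
```

```text
(no output)
```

View pics/b_top.png

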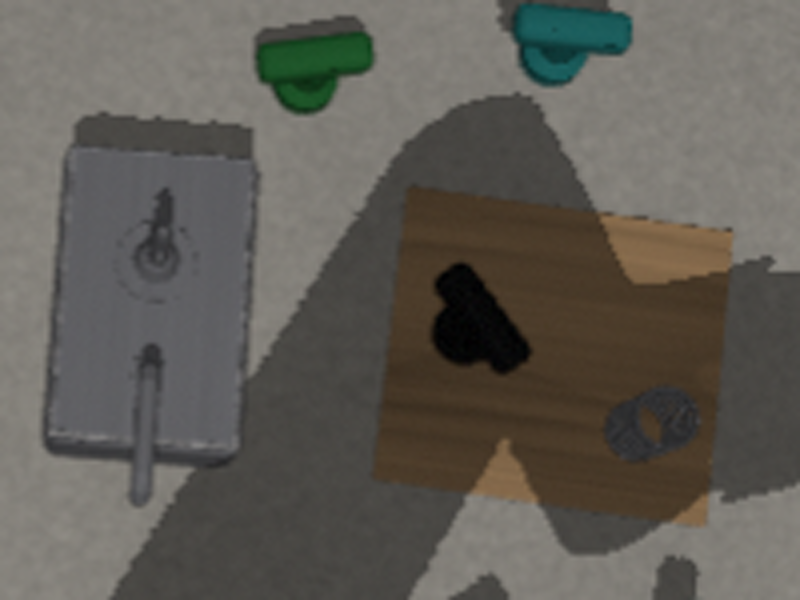

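View pics/b_scene.png

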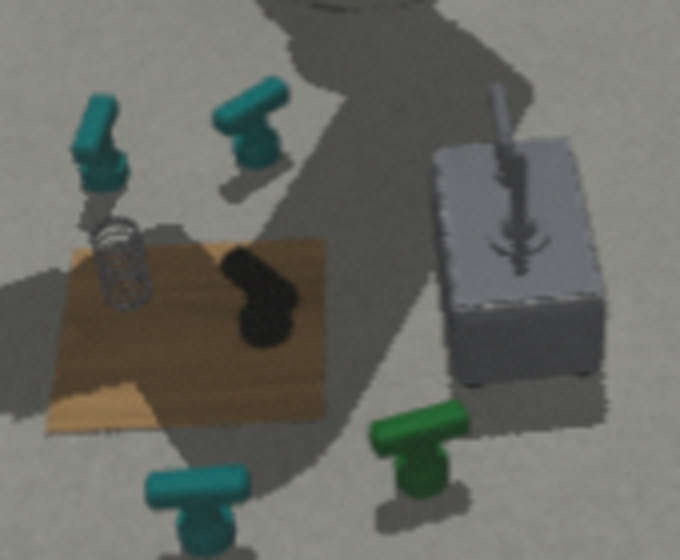

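Run:
```python
from workcell import *
from workcell import get_obs,vision,bot,kinematics
from h import *
from scipy.spatial.transform import Rotation as R
T=vision.read_camera("top");S=vision.read_camera("scene");W=vision.read_camera("wrist")
print('spring top',plane(T,(477,214),.079),tri((T,(477,214)),(S,(170+118/4,170+228/4))))
print('handle top',plane(T,(430.7,189.5),.076),tri((T,(430.7,189.5)),(S,(170+258/4,170+272/4))))
print('rod tip',tri((T,(351,158)),(S,(170+498/4,170+90/4))), plane(T,(351,158),.193))
print('flange',plane(T,(348.7,175),.108))
print('lid corners',[plane(T,(310+u/4,110+v/4),.103)[:2].round(4) for u,v in [(70,150),(258,160),(240,450),(48,438)]])
o=get_obs();M=np.eye(4);M[:3,:3]=R.from_quat(o['orientation']).as_matrix();M[:3,3]=o['position']
C=np.linalg.inv(np.array(W['view']));print('cam in tool',(np.linalg.inv(M)@C).round(4).tolist())
print(M.round(3))
```

```text
spring top [ 0.46776349 -0.27321619  0.079     ] (array([ 0.46783526, -0.27051158,  0.08074754]), [0.0021081966142176218, 0.0021081966142175662])
handle top [ 0.53052653 -0.16088995  0.076     ] (array([ 0.5316152 , -0.1616352 ,  0.07012525]), [0.0005162004728064969, 0.0005162004728064485])
rod tip (array([0.56711021, 0.04046893, 0.26019295]), [0.008736129450871204, 0.008736129450871218]) [0.58473323 0.04517625 0.193     ]
flange [0.56194413 0.04647877 0.108     ]
lid corners [array([0.6331, 0.0983]), array([ 0.6262, -0.0188]), array([ 0.4448, -0.0043]), array([0.4525, 0.1126])]
cam in tool [[0.0007, 0.9584, 0.2853, -0.0722], [0.0008, -0.2853, 0.9584, -0.1242], [1.0, -0.0004, -0.001, -0.0003], [0.0, 0.0, 0.0, 1.0]]
[[-0.9   -0.     0.437  0.273]
 [-0.437  0.    -0.9   -0.562]
 [ 0.    -1.    -0.001  0.248]
 [ 0.     0.     0.     1.   ]]
```

```bash
cat >> h.py <<'E'
from scipy.spatial.transform import Rotation as Rot
def quat(phi_deg):
    p=np.radians(phi_deg);c,s=np.cos(p),np.sin(p)
    return Rot.from_matrix(np.array([[s,0,c],[-c,0,s],[0,-1,0]])).as_quat()
import pickle
def snap(vision,cam,name):
    d=vision.read_camera(cam); pickle.dump({k:np.array(d[k]) for k in ("frame","intrinsics","dist","view")},open(f"pics/{name}.pkl","wb")); save(d,f"pics/{name}.png"); return d
def load(name): return pickle.load(open(f"pics/{name}.pkl","rb"))
E
python3 - <<'E'
from workcell import bot,get_obs,vision,kinematics
from h import *
for i,p in enumerate([(.50,-.25,.30),(.50,-.13,.30),(.57,.0,.36),(.57,.10,.36)]):
    bot.reach(p,quat(-94.5)); o=get_obs(); print(o['time_s'],o['position'].round(4),o['joint_pos'].round(2))
    snap(vision,"wrist",f"w{i}")
E
```

```text
1.75 [ 0.4998 -0.2506  0.2999] [-0.47  0.2   1.72 -0.    1.22  1.18]
2.35 [ 0.5    -0.13    0.3001] [-0.26  0.13  1.8  -0.    1.21  1.39]
3.0833 [ 0.5699 -0.0008  0.3594] [-0.    0.18  1.62 -0.    1.35  1.65]
3.6167 [0.5696 0.0995 0.3595] [ 0.17  0.19  1.6  -0.    1.35  1.82]
```

View pics/w0.png

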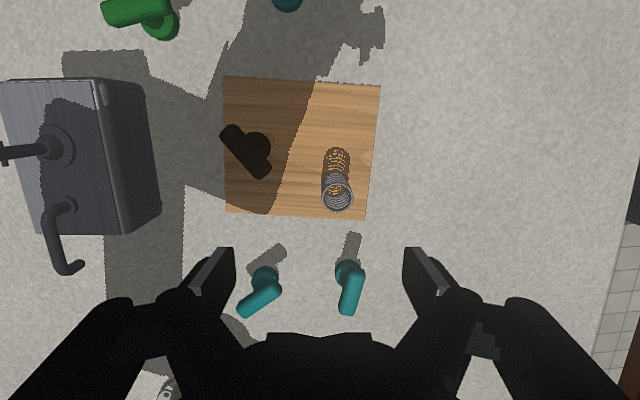

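View pics/w1.png

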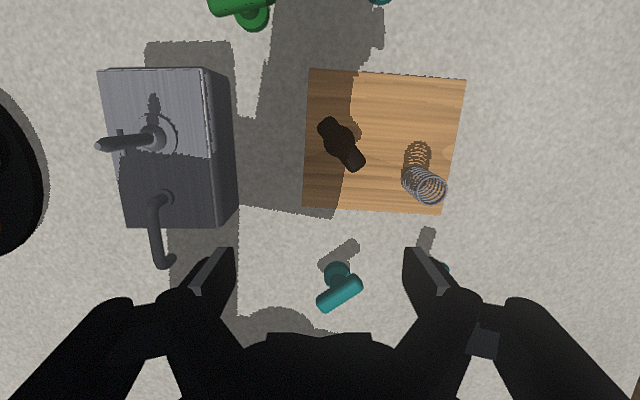

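View pics/w2.png

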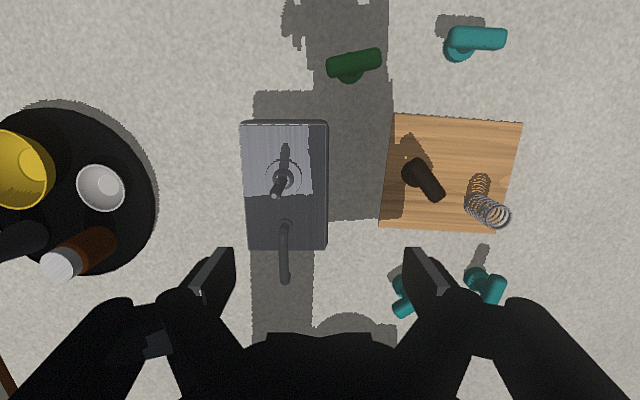

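View pics/w3.png

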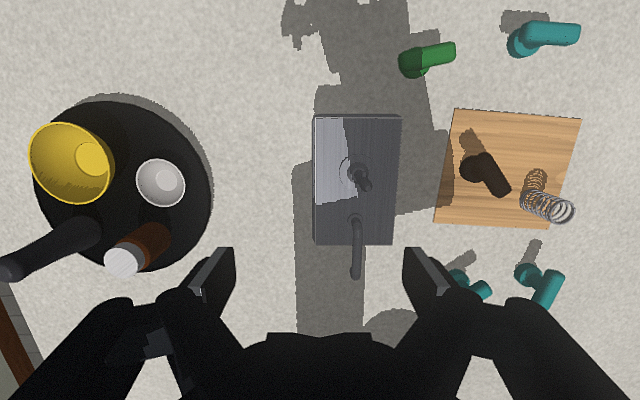

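w0 and w1 show the spring rim at about (337,193) and (430,185), and the black handle bar at about (246,151) and (341,143). w2 and w3 show the rod tip at about (276,194) and (365,187). I'll enlarge these.

Run:
```python
import cv2,numpy as np
def crop(n,b,s):
    x0,y0,x1,y1=b; f=cv2.imread(f'pics/{n}.png')[y0:y1,x0:x1].astype(np.float32)*1.6
    return cv2.resize(np.clip(f,0,255).astype(np.uint8),None,fx=s,fy=s,interpolation=cv2.INTER_CUBIC)
A=np.hstack([crop('w0',(210,110,370,220),2.4),crop('w1',(300,100,460,210),2.4)])
cv2.imwrite('pics/c_mat.png',A)
B=np.hstack([crop('w2',(240,110,340,210),4),crop('w3',(310,110,410,210),4)])
cv2.imwrite('pics/c_pump.png',B);print(A.shape,B.shape)
```

```text
(264, 768, 3) (400, 800, 3)
```

View pics/c_mat.png

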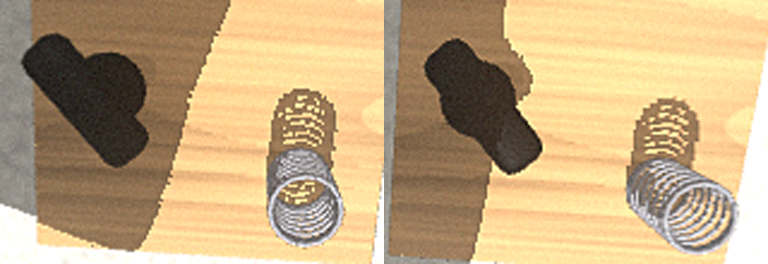

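View pics/c_pump.png

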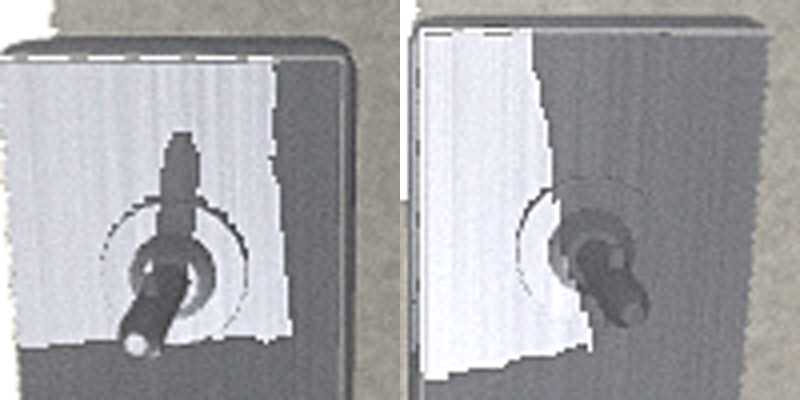

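Run:
```python
from h import *
w=[load(f"w{i}") for i in range(4)]
s=tri((w[0],(337.5,197.9)),(w[1],(431.7,188.8)));print('spring top',s, plane(w[0],(337.5,197.9),.079),plane(w[1],(431.7,188.8),.079))
h=tri((w[0],(245.4,151.7)),(w[1],(342.1,144.6)));print('handle',h, plane(w[0],(245.4,151.7),.072),plane(w[1],(342.1,144.6),.072))
r=tri((w[2],(274.75,195.75)),(w[3],(368,188.3)));print('tip',r,plane(w[2],(274.75,195.75),.193),plane(w[3],(368,188.3),.193))
print('flange',plane(w[2],(283.4,177.5),.108))
def c0(u,v): return (210+u/2.4,110+v/2.4)
def c1(u,v): return (300+(u-384)/2.4,100+v/2.4)
a=plane(w[0],c0(36,50),.068);b=plane(w[0],c0(131,150),.068);print(np.degrees(np.arctan2(*(a-b)[1::-1])),np.linalg.norm(a-b))
a=plane(w[1],c1(440,55),.068);b=plane(w[1],c1(527,162),.068);print(np.degrees(np.arctan2(*(a-b)[1::-1])),np.linalg.norm(a-b))
# pump lid edges using w2
for n in (2,3):
    p=[(240,124),(328,124),(326,248),(246,248)] if n==2 else [(314,116),(402,116),(392,244),(314,244)]
    print(n,[plane(w[n],q,.103)[:2].round(4) for q in p])
from h import proj
tip=np.array([.5637,.0467])
```

```text
spring top (array([ 0.46805443, -0.27196415,  0.07484126]), [0.0014361426074558932, 0.001436142607456018]) [ 0.46780704 -0.27182743  0.079     ] [ 0.47076846 -0.27014866  0.079     ]
handle (array([ 0.53325061, -0.16156544,  0.06799921]), [0.0002657579025838643, 0.00026575790258394604]) [ 0.53394707 -0.16263763  0.072     ] [ 0.53342045 -0.16127361  0.072     ]
tip (array([0.56084379, 0.0473336 , 0.18916189]), [3.2946430186865425e-05, 3.294643018660083e-05]) [0.56186697 0.04663482 0.193     ] [0.56193072 0.04794256 0.193     ]
flange [0.5629411  0.04737389 0.108     ]
36.915574928726286 0.06922225141071832
35.678334826384464 0.07147962856289339
2 [array([0.637 , 0.0963]), array([ 0.6277, -0.0175]), array([ 0.4516, -0.0023]), array([0.4608, 0.1153])]
3 [array([0.6388, 0.1   ]), array([ 0.6301, -0.013 ]), array([0.45  , 0.0009]), array([0.4591, 0.115 ])]
```

Run:
```python
from workcell import bot,hand,get_obs,vision
from h import *
q=quat(-94.7)
bot.reach((.469,-.2712,.16),q)
bot.servo_line((.469,-.2712,.052),velocity=.12)
o=get_obs();print(o['time_s'],o['position'].round(4),o['wrist_force'].round(1))
hand.move_gripper(.030,30)
o=get_obs();print(o['time_s'],o['gripper_width'],o['wrist_force'].round(1))
snap(vision,"wrist","g0")
bot.servo_line((.469,-.2712,.20),velocity=.15)
o=get_obs();print(o['time_s'],o['gripper_width'],o['wrist_force'].round(1))
snap(vision,"wrist","g1");snap(vision,"scene","g1s");snap(vision,"top","g1t")
```

```text
6.3083 [ 0.4695 -0.2714  0.0526] [1.1 0.1 0.9]
6.8083 0.036818665817313356 [0.3 0.7 0. ]
7.9917 0.037545805328119033 [-0.1  0.  -1.2]
```

View pics/g1.png

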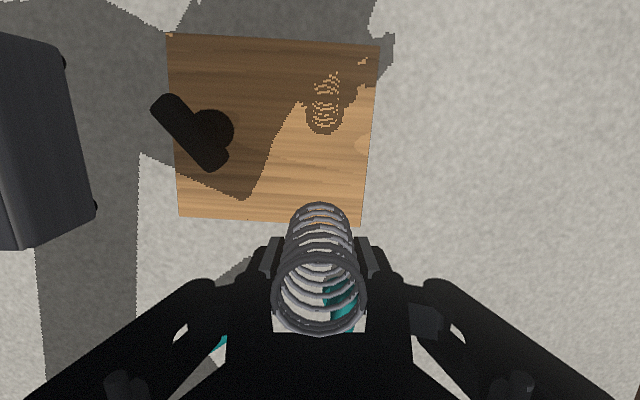

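View pics/g1s.png

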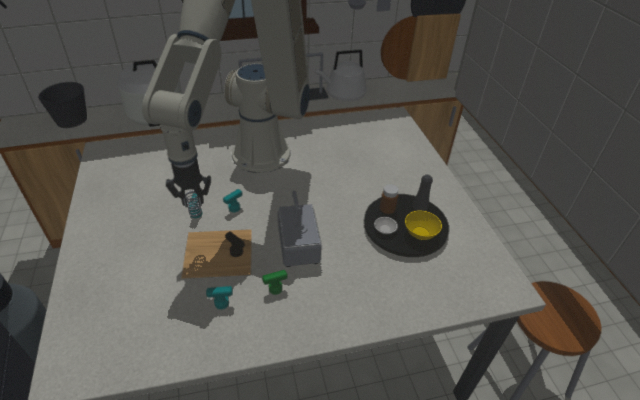

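Run:
```python
from h import *
d=load("g1"); save(d,"pics/g1c.png",(240,190,400,345),4)
```

```text
(no output)
```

View pics/g1c.png

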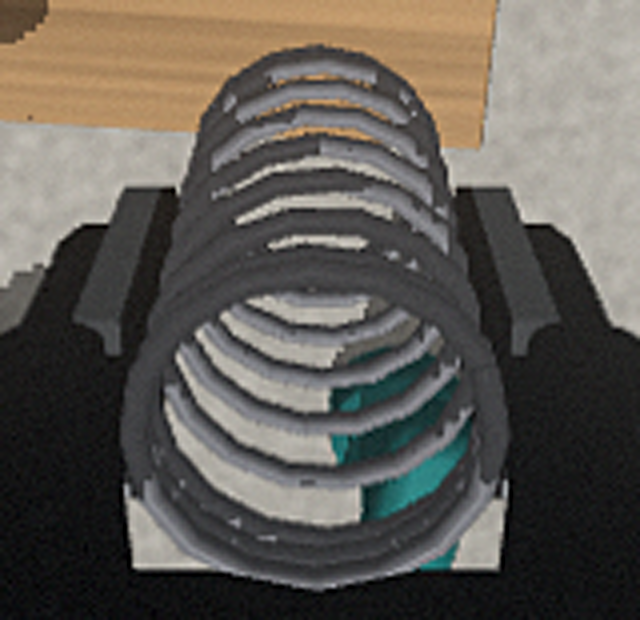

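Run:
```python
from h import *
d=load("g1")
tcp=np.array([.469,-.2712,.20])
for z in (.2235,.2265):
  for v in (585,510,290,268): print(z,v,(plane(d,(319,190+v/4),z)-tcp).round(4))
  a=plane(d,(240+122/4,190+440/4),z);b=plane(d,(240+510/4,190+440/4),z);print(np.linalg.norm(a-b),((a+b)/2-tcp).round(4))
# bottom ring outer far edge
z=.1515
for v in (45,62): print(z,v,(plane(d,(240+318/4,190+v/4),z)-tcp).round(4))
a=plane(d,(240+197/4,190+130/4),z);b=plane(d,(240+445/4,190+130/4),z);print(np.linalg.norm(a-b),((a+b)/2-tcp).round(4))
```

```text
0.2235 585 [-0.0201  0.0019  0.0235]
0.2235 510 [-0.0104  0.0011  0.0235]
0.2235 290 [ 0.0155 -0.0011  0.0235]
0.2235 268 [ 0.0179 -0.0013  0.0235]
0.03988291865348254 [-0.0018  0.0004  0.0235]
0.2265 585 [-0.0173  0.0016  0.0265]
0.2265 510 [-0.0079  0.0009  0.0265]
0.2265 290 [ 0.0172 -0.0012  0.0265]
0.2265 268 [ 0.0195 -0.0014  0.0265]
0.03868402836748729 [0.0004 0.0002 0.0265]
0.1515 45 [ 0.0183 -0.0016 -0.0485]
0.1515 62 [ 0.0155 -0.0014 -0.0485]
0.04004216249590156 [ 0.0039 -0.0009 -0.0485]
```

```bash
python3 - <<'E'
from workcell import bot,hand,get_obs,vision
from h import *
q=quat(-94.7)
bot.servo_line((.469,-.2712,.26),velocity=.25)
bot.reach((.563,.0473,.26),q)
o=get_obs();print(o['time_s'],o['position'].round(4),o['gripper_width'],o['wrist_force'].round(1))
snap(vision,"wrist","p0");t=snap(vision,"top","p0t");s=snap(vision,"scene","p0s")
d=load("p0");A=d["frame"][180:350,230:410]
a=proj(s,[(.562,.0473,.2)])[0].astype(int);print(a)
E
python3 - <<'E'
import sys;sys.path.insert(0,'.')
import os;os.chdir('.')
from h import *
d=load("p0");save(d,"pics/p0c.png",(230,180,410,345),3)
s=load("p0s");a=proj(s,[(.562,.0473,.2)])[0].astype(int);save(s,"pics/p0sc.png",(a[0]-45,a[1]-50,a[0]+45,a[1]+50),5)
E
```

```text
9.7917 [0.5628 0.0464 0.2596] 0.03712671240387139 [ 0.4  0.3 -0.8]
[299 205]
```

View pics/p0c.png

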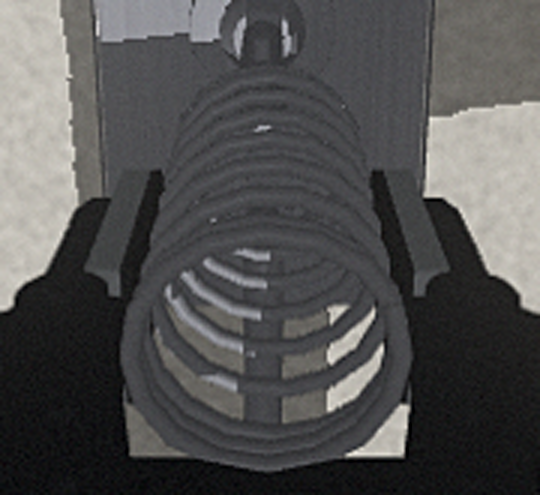

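View pics/p0sc.png

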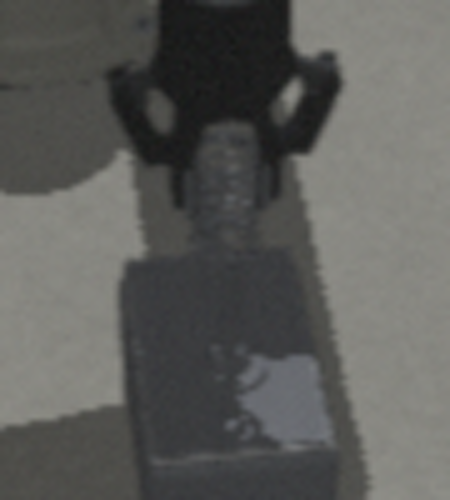

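Run:
```python
from workcell import bot,hand,get_obs,vision
from h import *
x,y=.563,.0475
bot.servo_line((x,y,.245),velocity=.1)
for z in (.235,.225,.21,.20,.19,.18,.172,.165,.160,.158):
    bot.servo_line((x,y,z),velocity=.06)
    o=get_obs();print(round(o['time_s'],2),o['position'].round(4),o['gripper_width'].round(4),o['wrist_force'].round(1))
    if abs(o['wrist_force'][2])>6 or np.linalg.norm(o['wrist_force'][:2])>8: print('contact');break
snap(vision,"wrist","p1");snap(vision,"scene","p1s");snap(vision,"top","p1t")
save(load("p1"),"pics/p1c.png",(230,180,410,345),3)
save(load("p1s"),"pics/p1sc.png",(254,155,344,265),5)
```

```text
Traceback (most recent call last):
AttributeError: 'float' object has no attribute 'round'
```

Run:
```python
from workcell import bot,hand,get_obs,vision
from h import *
x,y=.563,.0475
for z in (.225,.21,.20,.19,.18,.172,.165,.160,.158):
    bot.servo_line((x,y,z),velocity=.06)
    o=get_obs();print(round(o['time_s'],2),o['position'].round(4),round(o['gripper_width'],4),o['wrist_force'].round(1))
    if abs(o['wrist_force'][2])>6 or np.linalg.norm(o['wrist_force'][:2])>8: print('contact');break
snap(vision,"wrist","p1");snap(vision,"scene","p1s");snap(vision,"top","p1t")
save(load("p1"),"pics/p1c.png",(230,180,410,345),3)
save(load("p1s"),"pics/p1sc.png",(254,155,344,265),5)
```

```text
10.88 [0.5627 0.0475 0.2245] 0.0372 [ 0.2 -1.  -1. ]
11.28 [0.5627 0.0475 0.2095] 0.0373 [ 0.   0.6 -0.7]
11.59 [0.5627 0.0475 0.1995] 0.0375 [0.8 0.9 0. ]
11.91 [0.5626 0.0475 0.1895] 0.037 [-0.4 -0.6 -0.1]
12.22 [0.5627 0.0475 0.1794] 0.0375 [ 0.5  0.5 -1.3]
12.51 [0.5627 0.0475 0.1715] 0.0373 [-0.4 -0.2 -0.1]
12.78 [0.5627 0.0475 0.1645] 0.0371 [-0.2 -0.2 -0.8]
13.03 [0.5628 0.0475 0.1597] 0.0371 [ 1.4  0.5 -1.6]
13.28 [0.5629 0.0475 0.1579] 0.0373 [-0.2 -0.3  0. ]
```

View pics/p1c.png

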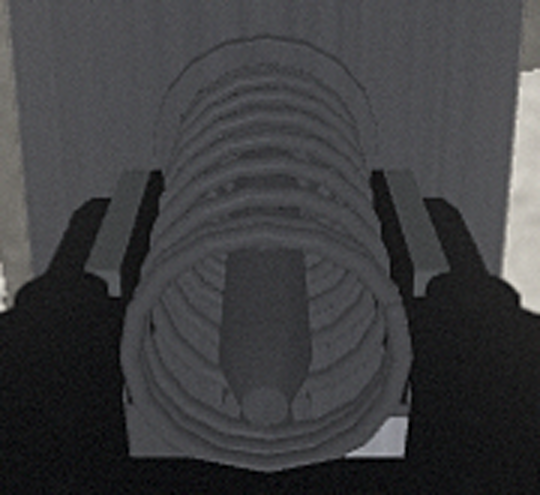

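View pics/p1sc.png

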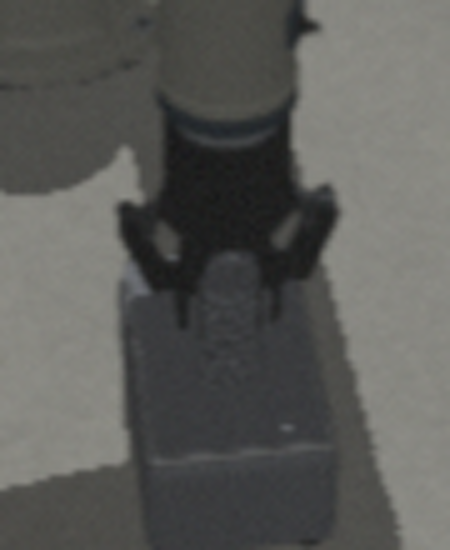

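The rod tip shows inside the spring's top ring at crop (266,405), and there has been no catch so far. I'll press on until it makes contact, then release.

Run:
```python
from workcell import bot,hand,get_obs,vision
from h import *
x,y=.563,.0475
for z in (.1565,.155,.1535):
    bot.servo_line((x,y,z),velocity=.03)
    o=get_obs();print(round(o['time_s'],2),o['position'].round(4),round(o['gripper_width'],4),o['wrist_force'].round(1))
    if o['wrist_force'][2]>2.5: break
hand.move_gripper(.085)
bot.dwell(.3)
o=get_obs();print(round(o['time_s'],2),o['gripper_width'],o['wrist_force'].round(1))
bot.servo_line((x,y,.30),velocity=.2)
bot.reach((.57,.0,.34),quat(-94.7)); snap(vision,"wrist","q0")
bot.reach((.57,.10,.34),quat(-94.7)); snap(vision,"wrist","q1")
print(get_obs()['time_s'])
A=[cv2.resize(load(n)["frame"][110:210,x0:x0+100,::-1],None,fx=4,fy=4,interpolation=2) for n,x0 in (("q0",240),("q1",310))]
cv2.imwrite("pics/q.png",np.clip(np.hstack(A)*1.5,0,255).astype(np.uint8))
```

```text
13.68 [0.5632 0.0475 0.1565] 0.0373 [-0.3 -0.3 -0.5]
13.93 [0.5632 0.0475 0.1551] 0.0375 [ 0.6 -0.4  1.6]
14.18 [0.5632 0.0475 0.1536] 0.0372 [ 1.1 -0.2  3. ]
15.01 0.08508939593673287 [ 0.2 -0.2 -0.6]
16.8333
```

View pics/q.png

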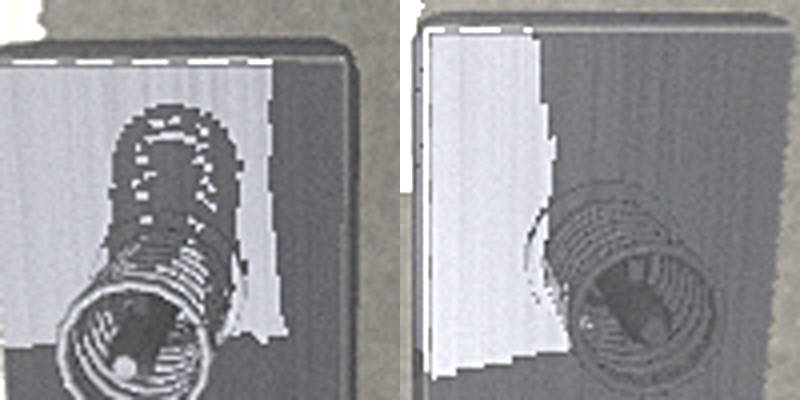

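Run:
```python
from h import *
a=(load("q0"),(273.75,199.5));b=(load("q1"),(370.5,188.75))
print(tri(a,b),plane(*a,.183),plane(*b,.183))
# tip
a=(load("q0"),(240+125/4,110+368/4));b=(load("q1"),(310+253/4,110+330/4))
print('tip',tri(a,b),plane(*a,.193),plane(*b,.193))
```

```text
(array([0.56023311, 0.04788041, 0.17578143]), [0.0011939621938578601, 0.0011939621938581303]) [0.56107223 0.04653771 0.183     ] [0.56348156 0.0491718  0.183     ]
tip (array([0.56129394, 0.0478595 , 0.1909123 ]), [0.0003167930551360399, 0.0003167930551363491]) [0.5615837  0.04745573 0.193     ] [0.56223643 0.04824699 0.193     ]
```

Spring-top and tip measurements agree with a seated spring: the axis is at about (0.562, 0.0477), and contact came at the expected height. Next is the handle.

Run:
```python
from workcell import bot,hand,get_obs,vision
from h import *
q=quat(-53.7)
x,y=.5336,-.162
bot.reach((x,y,.20),q)
snap(vision,"wrist","h0")
bot.servo_line((x,y,.12),velocity=.15)
snap(vision,"wrist","h1")
print(get_obs()['time_s'],get_obs()['position'])
A=[cv2.resize(load(n)["frame"][150:400,160:480,::-1],None,fx=2,fy=2,interpolation=2) for n in ("h0","h1")]
cv2.imwrite("pics/h0c.png",np.clip(A[0]*1.8,0,255).astype(np.uint8))
cv2.imwrite("pics/h1c.png",np.clip(A[1]*1.8,0,255).astype(np.uint8))
```

```text
18.7667 [ 0.53446476 -0.16199309  0.12103619]
```

View pics/h0c.png

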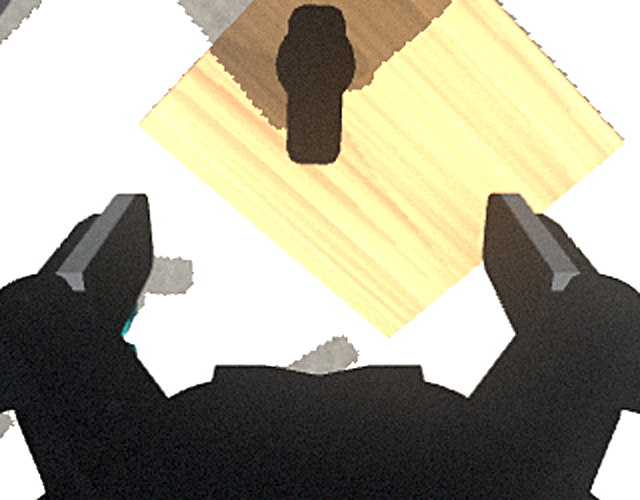

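View pics/h1c.png

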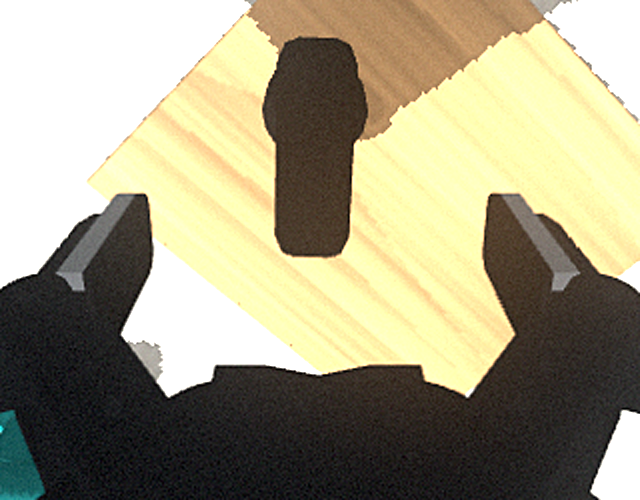

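Run:
```python
from h import *
u=np.array([np.cos(np.radians(36.3)),np.sin(np.radians(36.3)),0])
for n,near,far in (("h0",(314,164),(318,4)),("h1",(312.5,256),(318,38))):
    d=load(n)
    N=plane(d,(160+near[0]/2,150+near[1]/2),.074);F=plane(d,(160+far[0]/2,150+far[1]/2),.054);F2=plane(d,(160+far[0]/2,150+far[1]/2),.074)
    print(n,N,F,F2,np.linalg.norm((F-N)[:2]),np.degrees(np.arctan2(*(F-N)[1::-1])),'c from near',N+.038*u,'mid',(N+F)/2)
a,b=[(load(n),(160+p[0]/2,150+p[1]/2)) for n,p in (("h0",(314,164)),("h1",(312.5,256)))]
print(tri(a,b))
# flange tangent extents for neck centre: h1 widest x 263..367 at y~112; base z .023
for n,l,r,y in (("h0",276,355,66),("h1",263,367,112)):
    d=load(n);A=plane(d,(160+l/2,150+y/2),.020);B=plane(d,(160+r/2,150+y/2),.020);print(n,A,B,(A+B)/2,np.linalg.norm(A-B))
```

```text
h0 [ 0.50396298 -0.18158437  0.074     ] [ 0.56415795 -0.1399321   0.054     ] [ 0.56620945 -0.13840011  0.074     ] 0.07320072233210613 34.68152856155253 c from near [ 0.53458826 -0.15908787  0.074     ] mid [ 0.53406047 -0.16075823  0.064     ]
h1 [ 0.50452265 -0.18109731  0.074     ] [ 0.56337494 -0.140212    0.054     ] [ 0.56639156 -0.13795825  0.074     ] 0.07166031824057792 34.788118462414765 c from near [ 0.53514792 -0.15860081  0.074     ] mid [ 0.53394879 -0.16065465  0.064     ]
(array([ 0.50264244, -0.18247846,  0.07029365]), [3.468290454199184e-05, 3.4682904542039155e-05])
h0 [ 0.51971428 -0.14393563  0.02      ] [ 0.54530467 -0.17894166  0.02      ] [ 0.53250947 -0.16143864  0.02      ] 0.04336231778987215
h1 [ 0.51969062 -0.14405513  0.02      ] [ 0.54523456 -0.17884158  0.02      ] [ 0.53246259 -0.16144835  0.02      ] 0.04315773881757274
```

Run:
```python
from workcell import bot,hand,get_obs,vision
from h import *
q=quat(-55.2)
x,y=.5335,-.161
bot.servo_line((x,y,.10),q,velocity=.1)
bot.servo_line((x,y,.062),velocity=.1)
o=get_obs();print(o['time_s'],o['position'].round(4),o['wrist_force'].round(1))
hand.move_gripper(.015,80)
o=get_obs();print(o['time_s'],o['gripper_width'],o['wrist_force'].round(1),o['position'].round(4))
bot.servo_line((x,y,.16),velocity=.15)
o=get_obs();print(o['time_s'],o['gripper_width'],o['wrist_force'].round(1),o['position'].round(4))
d=snap(vision,"wrist","k0")
save({"frame":np.clip(d["frame"]*1.8,0,255).astype(np.uint8)},"pics/k0c.png",(230,180,410,345),4)
```

```text
19.65 [ 0.5336 -0.161   0.062 ] [-0.4 -0.3  0.4]
20.225 0.02457925933238034 [-1.4  0.7  6. ] [ 0.5338 -0.1611  0.0625]
21.025 0.025105696494694435 [ 0.1  0.1 -1.7] [ 0.5329 -0.1608  0.1592]
```

View pics/k0c.png

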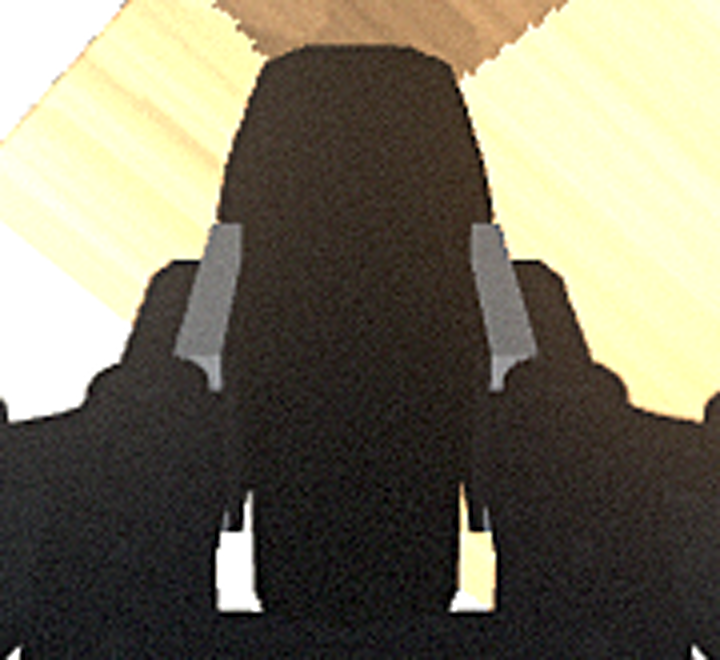

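Run:
```python
from h import *
d=load("k0");tcp=np.array([.5329,-.1608,.1592]);q=quat(-55.2)
for z in (.1487,.151,.16,.17): 
  F=plane(d,(318.5,191.5),z);print(z,(Rot.from_quat(q).inv().apply(F-tcp)).round(4))
```

```text
0.1487 [-0.0357  0.0105 -0.0005]
0.151 [-0.0363  0.0082 -0.0005]
0.16 [-0.0387 -0.0008 -0.0005]
0.17 [-0.0415 -0.0108 -0.0004]
```

Run:
```python
from workcell import bot,hand,get_obs,vision
from h import *
q=quat(-94.7)
x,y=.562,.0477
bot.servo_line((.5335,-.161,.275),velocity=.25)
bot.reach((x,y,.275),q)
bot.servo_line((x,y,.262),velocity=.08)
o=get_obs();print(round(o['time_s'],2),o['position'].round(4),round(o['gripper_width'],4),o['wrist_force'].round(1),o['ft_torque'].round(2),o['joint_pos'].round(2))
for z in (.2565,.252,.248,.244,.240):
    bot.servo_line((x,y,z),velocity=.04)
    o=get_obs();print(round(o['time_s'],2),o['position'].round(4),round(o['gripper_width'],4),o['wrist_force'].round(1),o['ft_torque'].round(2))
    if abs(o['wrist_force'][2])>6 or np.linalg.norm(o['wrist_force'][:2])>5: print('contact');break
d=snap(vision,"wrist","m0");s=snap(vision,"scene","m0s")
save({"frame":np.clip(d["frame"]*1.8,0,255).astype(np.uint8)},"pics/m0c.png",(200,80,440,300),3)
save({"frame":np.clip(s["frame"]*1.8,0,255).astype(np.uint8)},"pics/m0sc.png",(254,135,344,245),5)
```

```text
23.0 [0.5614 0.047  0.261 ] 0.0251 [-0.1 -0.5 -1.4] [ 0.02  0.04 -0.03] [ 0.08  0.25  1.75 -0.    1.14  1.73]
23.28 [0.5619 0.0476 0.2563] 0.0249 [-0.2  0.6 -0.5] [ 0.03 -0.01 -0.03]
23.54 [0.5618 0.0477 0.2517] 0.0247 [ 0.2  1.2 -1.1] [0.02 0.01 0.02]
23.79 [0.5618 0.0477 0.2477] 0.0249 [-0.2  0.4 -0.6] [ 0.04 -0.01  0.05]
24.04 [0.5618 0.0477 0.2437] 0.025 [-0.2  0.1 -0.7] [-0.01 -0.   -0.04]
24.29 [0.5619 0.0477 0.2397] 0.025 [ 0.1 -1.  -0.1] [0.   0.02 0.02]
```

View pics/m0c.png

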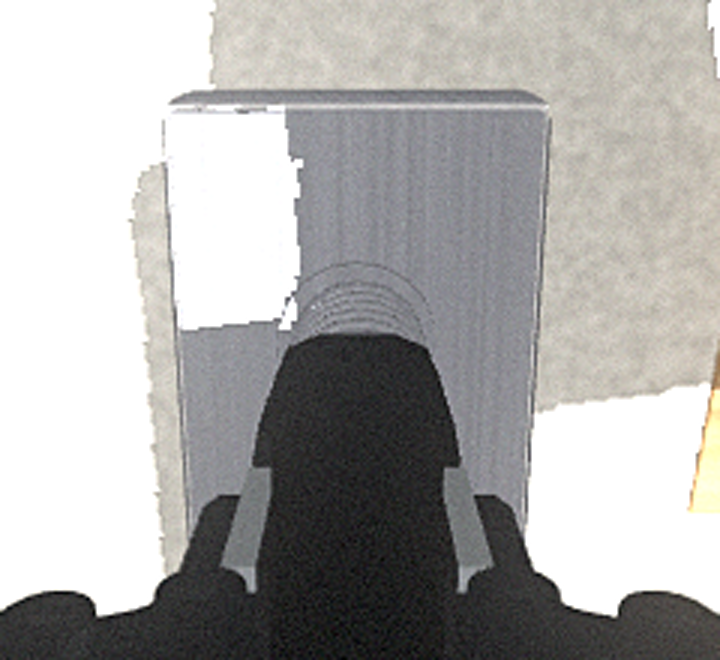

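View pics/m0sc.png

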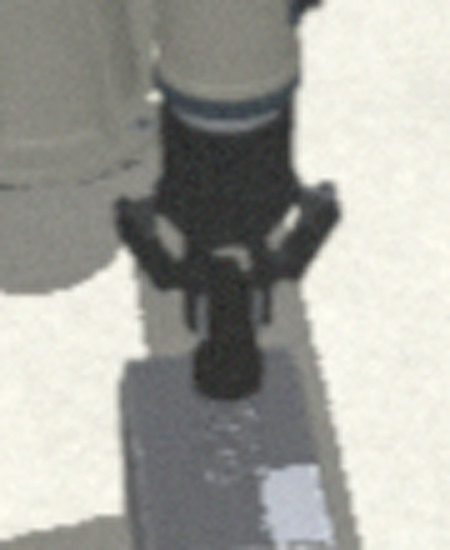

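The rod tip has entered the mouth by 12 mm with no side force, and the spring coils are centred under the handle. I'll push down next.

Run:
```python
from workcell import bot,hand,get_obs,vision
from h import *
x,y=.562,.0477
for z in (.236,.232,.228,.224,.220,.216,.213,.210,.208):
    bot.servo_line((x,y,z),velocity=.05)
    o=get_obs();print(round(o['time_s'],2),o['position'].round(4),round(o['gripper_width'],4),o['wrist_force'].round(1),o['ft_torque'].round(2))
    if abs(o['wrist_force'][2])>20 or np.linalg.norm(o['wrist_force'][:2])>8: print('contact');break
```

```text
24.64 [0.562  0.0477 0.2359] 0.0253 [0.4 0.8 1.7] [-0.03 -0.04  0.04]
24.89 [0.5621 0.0477 0.2319] 0.0253 [-0.   0.1  1.5] [ 0.03 -0.02 -0.02]
25.14 [0.5621 0.0477 0.228 ] 0.0245 [-0.1  0.5  3.6] [-0.02 -0.08  0.  ]
25.39 [0.5621 0.0477 0.2241] 0.0247 [-0.7 -0.   5.3] [-0.03 -0.07  0.03]
25.64 [0.5622 0.0477 0.2203] 0.0249 [-0.1  0.   6.2] [-0.08  0.    0.03]
25.89 [0.5623 0.0477 0.2165] 0.0247 [0.1 0.2 7.6] [ 0.01  0.1  -0.01]
26.14 [0.5624 0.0477 0.2137] 0.0248 [-1.   0.8  8.2] [-0.07  0.14 -0.04]
26.39 [0.5625 0.0477 0.2108] 0.0247 [-0.7  0.2  9.4] [-0.03  0.19  0.01]
26.64 [0.5625 0.0477 0.2089] 0.0252 [-1.  -0.6 10.4] [-0.03  0.23  0.  ]
```

Run:
```python
from workcell import bot,hand,get_obs,vision
from h import *
x,y=.562,.0477
bot.servo_line((x,y,.2065),velocity=.05)
for a in (-80,-60,-40,-20,-4.7):
    bot.reach((x,y,.2065),quat(a))
    o=get_obs();print(round(o['time_s'],2),o['position'].round(4),round(o['gripper_width'],4),o['wrist_force'].round(1),o['ft_torque'].round(2),o['joint_pos'][5].round(3))
    if np.linalg.norm(o['wrist_force'][:2])>15 or abs(o['ft_torque'][2])>1.5: print('stop');break
```

```text
27.24 [0.5629 0.0478 0.2077] 0.0248 [0.1 0.  9.4] [ 0.09  0.12 -0.06] 1.478
27.67 [0.5629 0.0478 0.2078] 0.0249 [-0.3  0.8  9.7] [0.05 0.06 0.02] 1.129
28.09 [0.563  0.0478 0.2078] 0.0247 [-0.  -0.8 10. ] [ 0.04 -0.06 -0.01] 0.78
28.52 [0.563  0.0478 0.2078] 0.0251 [-0.9 -0.1 11.1] [ 0.05  0.01 -0.01] 0.431
28.88 [0.5631 0.0478 0.2078] 0.0247 [ 0.3  0.4 10.5] [ 0.04 -0.07  0.02] 0.163
```

Run:
```python
from workcell import bot,hand,get_obs,vision
from h import *
x,y=.5625,.0477
for z in (.214,.220,.225,.228,.230,.2315):
    bot.servo_line((x,y,z),velocity=.05)
    o=get_obs();print(round(o['time_s'],2),o['position'].round(4),round(o['gripper_width'],4),o['wrist_force'].round(1),o['ft_torque'].round(2))
    if o['wrist_force'][2]<-4 or np.linalg.norm(o['wrist_force'][:2])>8: print('stop');break
```

```text
29.18 [0.5632 0.0478 0.2151] 0.0247 [0.8 0.2 6.7] [ 0.04 -0.01  0.01]
29.44 [0.563  0.0478 0.221 ] 0.0248 [1.  0.4 4.8] [ 0.03 -0.13  0.05]
29.69 [0.5629 0.0477 0.2257] 0.0251 [ 1.1 -1.1  4.2] [ 0.08 -0.33  0.03]
29.94 [0.5626 0.0477 0.2282] 0.0248 [1.1 0.8 2.3] [ 0.08 -0.37  0.02]
30.19 [0.5624 0.0477 0.23  ] 0.0248 [1.9 0.  1.8] [ 0.05 -0.39  0.04]
30.44 [0.5622 0.0477 0.2306] 0.0249 [ 4.5 -0.5 -9.5] [ 0.1  -0.88  0.03]
stop
```

The handle is captured: upward pull meets a hard stop at 18 mm rise (TCP 0.2306, Fz −9.5 N). Next I'll back off, dwell, and run the stroke check.

Run:
```python
from workcell import bot,hand,get_obs,vision
from h import *
x,y=.562,.0477
bot.servo_line((x,y,.2290),velocity=.03); bot.dwell(.5)
def pr():
    o=get_obs();print(round(o['time_s'],2),o['position'].round(4),round(o['gripper_width'],4),o['wrist_force'].round(1),o['ft_torque'].round(2));return o
pr()
for z in (.222,.215,.2095,.2065,.205,.2035):
    bot.servo_line((x,y,z),velocity=.06); o=pr()
    if o['wrist_force'][2]>22: break
bot.dwell(.3);pr()
for z in (.213,.222,.2285):
    bot.servo_line((x,y,z),velocity=.06); pr()
bot.dwell(.3);pr()
```

```text
31.19 [0.5621 0.0477 0.2291] 0.0246 [1.4 0.9 3.1] [ 0.09 -0.39  0.01]
31.46 [0.5622 0.0477 0.222 ] 0.0252 [2.1 0.5 4.4] [ 0.05 -0.47  0.04]
31.73 [0.5625 0.0477 0.2154] 0.0249 [2.7 0.2 6.9] [ 0.04 -0.54  0.05]
31.98 [0.5627 0.0478 0.2103] 0.0249 [ 1.3 -0.4 10.3] [ 0.06 -0.34 -0.05]
32.23 [0.5628 0.0478 0.2076] 0.0249 [ 1.2 -0.3 10.2] [ 0.08 -0.33  0.02]
32.48 [0.5628 0.0478 0.2062] 0.0248 [ 1.6  0.3 11.3] [ 0.11 -0.25 -0.08]
32.73 [0.563  0.0478 0.2054] 0.0244 [-0.4  0.2 14.6] [ 0.08 -0.01  0.02]
33.02 [0.563  0.0478 0.2054] 0.0248 [-0.6  0.4 15.3] [ 0.07 -0.01 -0.03]
33.33 [0.5627 0.0478 0.2142] 0.0248 [2.2 0.  6.8] [ 0.04 -0.48  0.01]
33.63 [0.5624 0.0477 0.223 ] 0.0247 [2.5 0.5 4.4] [ 0.08 -0.53 -0.02]
33.89 [0.562  0.0477 0.2289] 0.025 [1.7 0.1 2. ] [ 0.06 -0.45  0.02]
34.19 [0.5619 0.0477 0.2283] 0.0247 [2.4 1.1 2.6] [ 0.08 -0.52 -0.05]
```

Run:
```python
from workcell import bot,hand,get_obs,vision
from h import *
x,y=.562,.0477
hand.move_gripper(.06)
bot.dwell(.2)
bot.servo_line((x,y,.33),velocity=.15)
bot.reach((.57,.0,.38),quat(-94.7)); snap(vision,"wrist","z0")
bot.reach((.57,.10,.38),quat(-94.7)); snap(vision,"wrist","z1");snap(vision,"scene","z0s");snap(vision,"top","z0t")
o=get_obs();print(o['time_s'],o['wrist_force'].round(1))
A=[cv2.resize(load(n)["frame"][100:220,x0:x0+120,::-1],None,fx=3.3,fy=3.3,interpolation=2) for n,x0 in (("z0",230),("z1",310))]
cv2.imwrite("pics/z.png",np.clip(np.hstack(A)*1.6,0,255).astype(np.uint8))
s=load("z0s");save({"frame":np.clip(s["frame"]*1.8,0,255).astype(np.uint8)},"pics/zs.png",(254,135,454,275),4)
```

```text
37.6667 [ 0.5 -0.6  0.2]
```

View pics/z.png

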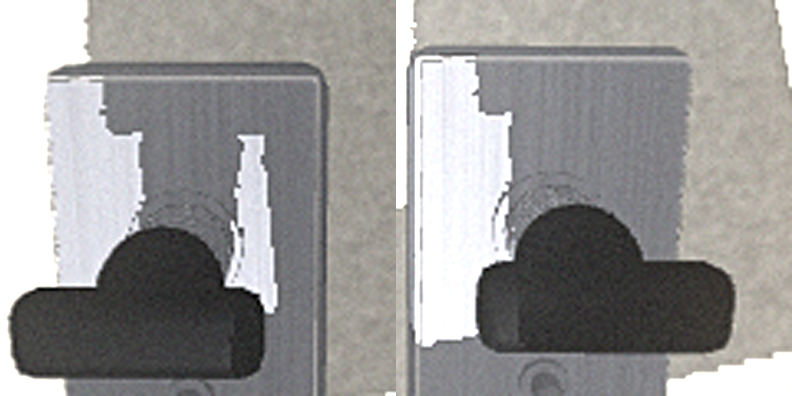

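View pics/zs.png

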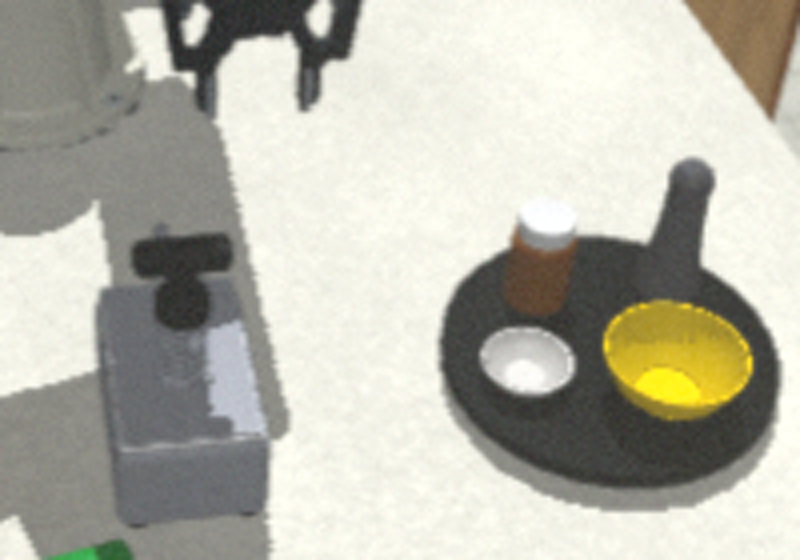

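Run:
```python
from h import *
a=(load("z0"),(230+137/3.3,100+333/3.3));b=(load("z1"),(310+210/3.3,100+307/3.3))
print(tri(a,b))
from workcell import get_obs,hand_in
print(get_obs()['gripper_width'])
```

```text
(array([0.5628688 , 0.04749027, 0.23489181]), [2.3622139694677397e-05, 2.3622139694474292e-05])
0.06029901665781373
```

```bash
python3 -c "
from workcell import hand_in;print(hand_in())"
```

```text
the job is handed in; nothing more can be done
None
```

The job is handed in at about 38 s of the 67 s, with every check at the pump passing or consistent; `hand_in` gave no verdict.

- **Spring:** I slipped it over the rod and it met the lid at the expected height. It did not catch on the cross pin, so no twist was needed.
- **Handle:** I set it over the rod with its bar in line with the pin, pushed it down against about 11 N, and turned it 90°. It met almost no resistance while turning.
- **Lock:** Raising the gripped handle, I met a hard stop (9.5 N downward pull) close to the expected 18 mm rise, so the pin holds it.
- **Stroke check:** I kept hold of the handle, pushed it down to its bottom stop (about 15 N), let the spring bring it back up, then released and withdrew.

**Last pictures:**
- The handle stands upright on the rod axis at (0.563, 0.047), with its bar across the pin line.
- The spring is under the handle, and the things on the turntable look undisturbed.
- The handle's bar measured 0.235 m high in two views, against 0.2435 m nominal for its top face. Most of that gap is explained: the earlier two-view heights read roughly 4 mm low, sometimes more, and I measured the middle of the bar's outline rather than its top face.
- An earlier reading of the seated spring's top was also about 7 mm low (0.176 m against 0.183 m). I relied on the contact height there instead.

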